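# Feel the upper edge of a filed collar for burrs

## Robot

A 6-joint arm with a two-finger parallel gripper is mounted at the origin on the work surface. World frame = base frame: x ahead of the robot, y to its left, z up, the work surface at z = 0. Lengths are in m, angles in rad, forces in N, time in s.
With the tool pointing down it reaches from about 0.425 to 0.95 m from the base axis. Payload 3.5 kg.
Tool frame: the origin (TCP) lies at the very end of the fingers, on their centre line; the grasp point (between the pads) lies 19 mm behind it; z points along the fingers, y is the line along which they close (so a half turn about z gives the same grasp; the last joint's range is limited). The gripper opens to 85 mm and grips with 20 to 120 N. Pads are 22 mm wide; open, the fingers measure 114 mm over their backs; the gripper's body (76 mm by 85 mm) begins 54 mm behind the grasp point. The pads swing forward as they close: fully open they stand 13 mm farther back than shut.
Start: joints at [-1.32, 0.286, 1.577, -0, 1.279, -0.15], TCP at [0.263, -0.621, 0.231] pointing down, gripper open.
Joint ranges: [-2.77, 2.77], [-0.9, 2.22], [0.21, 2.48], [-1.53, 4.67], [0.24, 2.81], [-2.84, 2.84]. Speed limits (rad/s): [2.79, 2.79, 3.14, 3.14, 3.14, 3.14].

## Interface

Orientations are given as a unit quaternion [x, y, z, w].
In Python, from plant import ctrl, optics, sign_off gives the robot as it stands.
- The arm moves only by the shell command python3 -m creep 'ROWS' [FORCE]. ROWS is JSON, a list of rows, each an object of numbers: "x", "y", "z": the shift along the tool's x, y, z in mm; "rx", "ry", "rz": the turn, a rotation vector about the tool's x, y, z in degrees; "grip": the opening, from 0 (shut) to 1 (fully open). In form: [{"x": .., "y": .., "z": .., "rx": .., "ry": .., "rz": .., "grip": ..}, ...]. A call has exactly 10 rows; each row shifts and turns the commanded pose from where the row before left it, along the tool's axes as they then stand; what a row does not reach is not made up. A row lasts 1/12 s, in which the tool goes at most 41.7 mm and 7.16 degrees, less where a joint would pass 70% of its speed; a pose out of reach is approached as far as the arm can. A call with a gripper value outside its range is refused whole. The fingers move at their own pace and stop on an object; FORCE is the grip in N (left out, the last holds). Time passes only in rows, so rows that do not move let the fingers close, or fill a call up. It gives the time, the measured TCP pose, the force, the opening and the grip force at its end, in the units of the state.
- ctrl.get_state(): the state, without advancing time (a new reading comes with each control period).
- optics.read_camera(name): name is "scene" or "top" or "wrist"; returns a dict with "color" (400x640x3 uint8, blue, green, red), "K" (3x3 intrinsics, pixels), "R" (3x3) and "t" (3): a world point X has camera coordinates R X + t. Camera axes: x right, y down, z forward; pixel columns grow to the right and rows downward; lengths in m; the calibration is good to about 2 mm. A picture is of the moment at which its call begins. There is no depth.
- sign_off(): hands the job in; it is judged then, once.
The state is a dict: "time": time; "qpos": joint angles; "dq": joint speeds; "joint_efforts": joint torques, N m; "eef_pos": TCP position; "tcp_rot": TCP orientation; "contact_force": force on the tool from outside, world axes, zero at the start; "wrist_torque": the same for the moment, N m; "opening": opening from 0.0 (shut) to 1.0 (fully open); "finger_force": force on a finger pad.
Only numpy, scipy, OpenCV 4.12 (cv2) and the standard library are available. Lean on these libraries where they do the work, as an engineer would, in place of code of your own. Each camera call takes 0.05 s, during which the arm holds its last target. There are 200 camera calls.

## Task

The silver collar held by the two third hands on the soldering turntable has just been filed: feel its upper edge for burrs with the fingertips. Touch down at the bare end and stroke lightly along the whole curve, round to the end with the brass ball, then come away upwards. Only touch the collar, so lightly that its springy tweezers sink no more than about 5 mm, never lift it, and leave the things around it where they are.

Things in the scene. Friction and masses are not known exactly. Their poses are not given: they have to be found in the camera images.
- curve_centre (a point): centre of the collar's curve, level with its upper edge (about 125 mm above the bench). The silver collar is an upright band 16 mm high, 4 mm thick, bent to a level arc of 210 degrees, 70 mm radius, 257 mm long. x points to the middle of the band; edge1 to edge7 lie at -85.3, -52.5, -26.25, 0, 26.25, 52.5 and 85.3 degrees from it, the ends at -105 (bare) and 105 (ball), anticlockwise from above
- bare_end (a point): the bare, square-cut end of the collar: point on top of its upper edge, at the very end
- ball_end (a point): the other end of the collar: point on top of its upper edge where the band stops; a 16 mm brass ball is soldered on just beyond it, its top 1 mm below the edge
- collar (a joint): how far the collar has sunk straight down on its springy tweezers, m: 0 at rest, + is down; it gives about 2 mm per newton (0.5 N/mm) wherever it is pressed, springs back when let go, and can be pulled a little up (-). It cannot move sideways
- turntable: soldering turntable, fixed, any heading: grey pan 260 mm across with a dark brown firebrick disc, brick top 42 mm above the bench; origin under its centre. Two third hands stand on it inside the collar (iron feet, black ball joints, steel tweezers with brown grips) and pinch the collar's lower edge; nothing on the turntable is higher than the collar's upper edge
- ring_blank: loose copper ring, 22 mm across, 8 mm high, lying on the brick just outside the collar; origin at its underside. To be left alone
- flux_jar: loose amber jar with black cap, 32 mm across, 42 mm high, standing on the brick in the collar's opening; origin at its underside. To be left alone
- pliers: loose pliers with yellow handles, 150 mm long, 10 mm thick, lying on the bench beside the turntable, jaws towards +x; origin under the middle. To be left alone
- file: loose flat file with a wooden handle, about 200 mm long, 18 mm thick, lying on the bench beside the turntable, blade towards +x; origin under the middle. To be left alone
- edge1 (a point): stretch 1 of 7 of the collar's upper edge, 48 mm long, counted from the bare end; its origin lies on top of the edge, in the middle of the 4 mm thickness and of the stretch's length
- edge2 (a point): stretch 2 of 7 of the collar's upper edge, 32 mm long, counted from the bare end; its origin lies on top of the edge, in the middle of the 4 mm thickness and of the stretch's length
- edge3 (a point): stretch 3 of 7 of the collar's upper edge, 32 mm long, counted from the bare end; its origin lies on top of the edge, in the middle of the 4 mm thickness and of the stretch's length
- edge4 (a point): stretch 4 of 7 of the collar's upper edge, 32 mm long, counted from the bare end; its origin lies on top of the edge, in the middle of the 4 mm thickness and of the stretch's length
- edge5 (a point): stretch 5 of 7 of the collar's upper edge, 32 mm long, counted from the bare end; its origin lies on top of the edge, in the middle of the 4 mm thickness and of the stretch's length
- edge6 (a point): stretch 6 of 7 of the collar's upper edge, 32 mm long, counted from the bare end; its origin lies on top of the edge, in the middle of the 4 mm thickness and of the stretch's length
- edge7 (a point): stretch 7 of 7 of the collar's upper edge, 48 mm long, counted from the bare end; its origin lies on top of the edge, in the middle of the 4 mm thickness and of the stretch's length

How it is judged:
On the way, in this order (a step that is already met when the one before it is completed fails the run):
1. the fingers touch, from above, stretch 1 of the upper edge (bare end) ((contact force between the fingers and collar_c0 above 0.1 N or contact force between the fingers and collar_c1 above 0.1 N or contact force between the fingers and collar_c2 above 0.1 N) and value of joint collar above 0.0001 m), for 0.05 s.
2. the fingers touch, from above, stretch 2 of the upper edge ((contact force between the fingers and collar_c3 above 0.1 N or contact force between the fingers and collar_c4 above 0.1 N) and value of joint collar above 0.0001 m), for 0.05 s.
3. the fingers touch, from above, stretch 3 of the upper edge ((contact force between the fingers and collar_c5 above 0.1 N or contact force between the fingers and collar_c6 above 0.1 N) and value of joint collar above 0.0001 m), for 0.05 s.
4. the fingers touch, from above, stretch 4 of the upper edge ((contact force between the fingers and collar_c7 above 0.1 N or contact force between the fingers and collar_c8 above 0.1 N) and value of joint collar above 0.0001 m), for 0.05 s.
5. the fingers touch, from above, stretch 5 of the upper edge ((contact force between the fingers and collar_c9 above 0.1 N or contact force between the fingers and collar_c10 above 0.1 N) and value of joint collar above 0.0001 m), for 0.05 s.
6. the fingers touch, from above, stretch 6 of the upper edge ((contact force between the fingers and collar_c11 above 0.1 N or contact force between the fingers and collar_c12 above 0.1 N) and value of joint collar above 0.0001 m), for 0.05 s.
7. the fingers touch, from above, stretch 7 of the upper edge (ball end) ((contact force between the fingers and collar_c13 above 0.1 N or contact force between the fingers and collar_c14 above 0.1 N or contact force between the fingers and collar_c15 above 0.1 N) and value of joint collar above 0.0001 m), for 0.05 s.
At the end, for the whole second after the job is handed in: All seven stretches of the upper edge have been touched in order from the bare end to the ball end; the collar is back at its resting height within 1.5 mm; ring, jar, pliers and file lie still within 10 mm of where they were (value of joint collar between -0.0015 and 0.0015 m and distance of each of ring_blank, flux_jar, pliers, file from where it was at the start of the episode below 0.01 m and linear speed of each of ring_blank, flux_jar, pliers, file below 0.02 m/s).
It fails at once if the collar is pressed down more than 6 mm (3 N) (value of joint collar above 0.006 m).
It fails at once if the collar is lifted more than 2 mm (value of joint collar below -0.002 m).
It fails at once if the ring, jar, pliers or file is moved more than 10 mm (distance of any of ring_blank, flux_jar, pliers, file from where it was at the start of the episode above 0.01 m).
It also fails if it takes over 45 s, if anything falls off the work surface, if the arm or the gripper's body presses on something with over 40 N, if the wrist force passes 120 N, or if a joint passes its speed limit or range.

## Working session

There is one attempt and no reset: what is moved stays moved. The work goes in short steps, Python scripts to look and compute and a shell command to move; the robot and the scene stay as the last step left them, time stands still between calls to the robot, and variables do not carry over. Pictures are saved under pics/ and viewed, at most 10 in all, crops included, and the job is handed in when it is done.

```bash
ls; mkdir -p pics
python3 - <<'E'
from plant import ctrl, optics
import cv2,json
s=ctrl.get_state();print({k:s[k] for k in('time','eef_pos','tcp_rot','contact_force','opening')})
for n in('top','scene'):
    d=optics.read_camera(n);cv2.imwrite(f'pics/{n}0.png',d['color']);print(n,d['K'],d['R'],d['t'])
E
```

```text
pics
{'time': 0.0, 'eef_pos': array([ 0.26323585, -0.62083952,  0.22991   ]), 'tcp_rot': array([ 9.79988861e-01,  1.99048739e-01, -4.73326494e-05, -1.19563267e-03]), 'contact_force': array([-0.29937198,  0.72618684,  0.09344123]), 'opening': 1.000158628790314}
top [[424.27368103   0.         316.24722902]
 [  0.         424.27368103 199.02293191]
 [  0.           0.           1.        ]] [[ 0.01668753 -0.99970429 -0.01768758]
 [-0.99350082 -0.0145867  -0.11288641]
 [ 0.11259502  0.01945642 -0.99345046]] [0.00850181 0.60201313 1.0760641 ]
scene [[438.58033105   0.         315.08799648]
 [  0.         438.58033105 194.37226161]
 [  0.           0.           1.        ]] [[ 0.19984329  0.97974213  0.01296185]
 [ 0.58010407 -0.1076452  -0.80739815]
 [-0.78964671  0.16887233 -0.58986457]] [-0.1005135  -0.26909297  1.57551598]
```

View pics/top0.png

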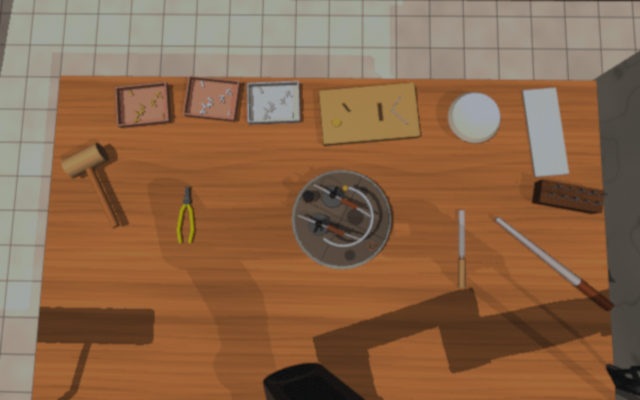

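View pics/scene0.png

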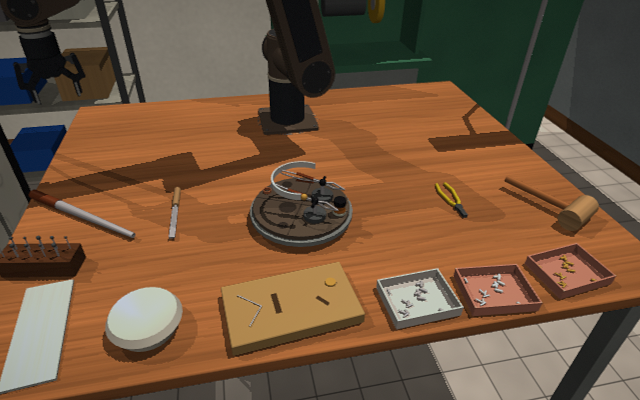

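The top view shows the collar on the turntable at about (345,215), with the brass ball at (346,188). The pliers are at left, the file at right, and the jar at (308,197). I'll enlarge both views.

Run:
```python
import cv2,numpy as np
a=cv2.imread('pics/top0.png')[165:275,285:400];b=cv2.imread('pics/scene0.png')[150:250,240:360]
a=cv2.resize(a,None,fx=5,fy=5,interpolation=2)[:, :];cv2.imwrite('pics/ta.png',a)
cv2.imwrite('pics/sa.png',cv2.resize(b,None,fx=5,fy=5,interpolation=2))
```

```text
(no output)
```

View pics/ta.png

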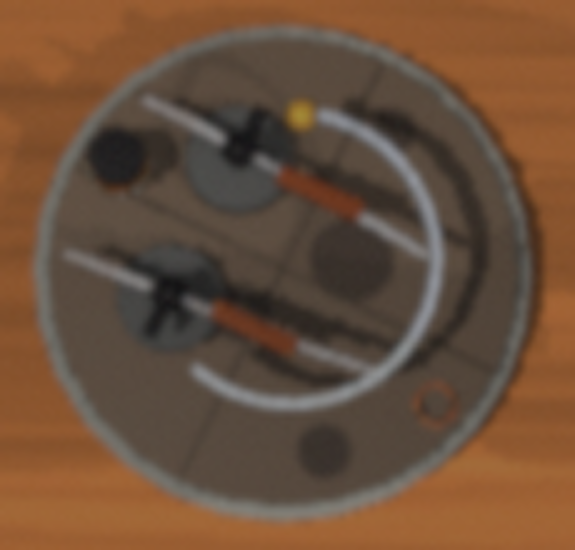

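View pics/sa.png

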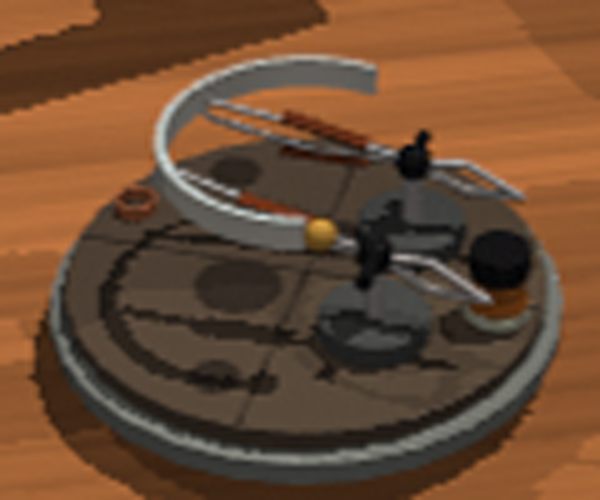

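The top crop shows the band from the bare end at crop (196,369) round through (438,255) to the ball at (301,114). The ring is at (435,405), and the jar at (117,155) is in the opening. In the scene crop the ball is at (320,235) and the bare end at (376,68).

```bash
cat > h.py <<'E'
import numpy as np
def ray(d,u,v,z):
    K,R,t=d
    w=R.T@np.linalg.inv(K)@np.array([u,v,1.]);c=-R.T@t
    return c+w*(z-c[2])/w[2]
E
python3 - <<'E'
from plant import ctrl,optics
from h import *
from scipy.optimize import least_squares
d=optics.read_camera('top');d=(d['K'],d['R'],d['t'])
P=[(196,369),(240,398),(290,404),(345,390),(390,360),(425,310),(438,255),(425,195),(395,150),(360,125),(318,113),(301,114)]
W=np.array([ray(d,(a+.5)/5-.5+285,(b+.5)/5-.5+165,.125) for a,b in P])[:,:2]
f=lambda p:np.hypot(*(W-p[:2]).T)-p[2]
r=least_squares(f,[*W.mean(0),.07]);print(r.x,r.fun*1e3)
c=r.x[:2];a=np.degrees(np.arctan2(*(W-c).T[::-1]));print(a)
s=optics.read_camera('scene');s=(s['K'],s['R'],s['t'])
for p,z in(((320,235),.116),((376,66),.125)):print(ray(s,(p[0]+.5)/5-.5+240,(p[1]+.5)/5-.5+150,z))
print(W[[0,-2,-1]])
E
```

```text
[ 0.55264341 -0.04703037  0.07034347] [-0.10876377  1.65414835  0.45029474 -1.08038798 -1.37427323 -0.78565117
  0.59044638  0.82523091  1.40368098  1.03610629 -0.46873384 -2.14209767]
[ 141.54042777  161.68562158 -179.11963709 -156.99859825 -135.55789486
 -111.30374177  -89.15972849  -65.31668834  -44.45335259  -27.90519398
  -10.88668573   -4.23082153]
[ 0.62425957 -0.05314993  0.116     ]
[ 0.50019808 -0.00183166  0.125     ]
[[ 0.49764633 -0.00334704]
 [ 0.62126058 -0.06022742]
 [ 0.62065893 -0.05206191]]
```

```bash
python3 -m creep '[{"x":23,"y":-24,"grip":0},{"x":23,"y":-24,"grip":0},{"x":23,"y":-24,"grip":0},{"x":23,"y":-24,"grip":0},{"x":23,"y":-24,"grip":0},{"x":23,"y":-24,"grip":0},{"x":23,"y":-24,"grip":0},{"x":23,"y":-24,"grip":0},{"x":23,"y":-24,"grip":0},{"x":23,"y":-24,"grip":0}]' 20
python3 -m creep '[{"x":23,"y":-24,"grip":0},{"x":23,"y":-24,"grip":0},{"x":23,"y":-24,"grip":0},{"x":23,"y":-24,"grip":0},{"x":23,"y":-24,"grip":0},{"x":23,"y":-24,"grip":0},{"x":23,"y":-24,"grip":0},{"x":23,"y":-24,"grip":0},{"x":20,"y":-20,"grip":0},{"grip":0}]'
python3 - <<'E'
from plant import optics
import cv2
d=optics.read_camera('wrist');cv2.imwrite('pics/w1.png',d['color']);print(d['R'],d['t'])
E
```

```text
[[ 3.90671061e-01 -9.20529935e-01 -8.72380891e-04]
 [-8.85213594e-01 -3.75942524e-01  2.73978305e-01]
 [-2.52533196e-01 -1.06263152e-01 -9.61735477e-01]] [-0.67502438 -0.03473318  0.37780421]$[0]: bad value
$[0]: bad value
```

View pics/w1.png

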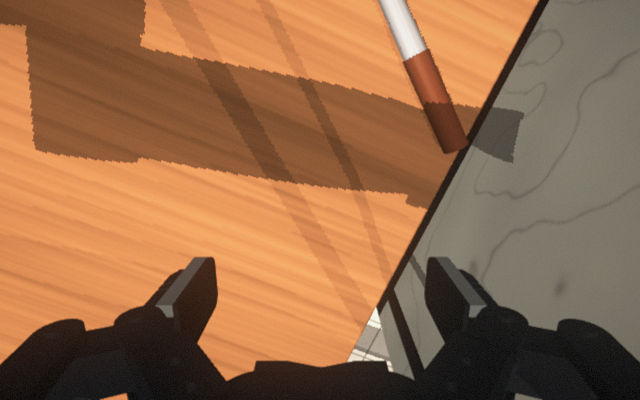

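The wrist view shows the arm still at the start pose with the fingers open. The rows were refused, so I'll give every key.

```bash
python3 -m creep '[{"x":23,"y":-24,"z":0,"rx":0,"ry":0,"rz":0,"grip":0},{"x":23,"y":-24,"z":0,"rx":0,"ry":0,"rz":0,"grip":0},{"x":23,"y":-24,"z":0,"rx":0,"ry":0,"rz":0,"grip":0},{"x":23,"y":-24,"z":0,"rx":0,"ry":0,"rz":0,"grip":0},{"x":23,"y":-24,"z":0,"rx":0,"ry":0,"rz":0,"grip":0},{"x":23,"y":-24,"z":0,"rx":0,"ry":0,"rz":0,"grip":0},{"x":23,"y":-24,"z":0,"rx":0,"ry":0,"rz":0,"grip":0},{"x":23,"y":-24,"z":0,"rx":0,"ry":0,"rz":0,"grip":0},{"x":23,"y":-24,"z":0,"rx":0,"ry":0,"rz":0,"grip":0},{"x":23,"y":-24,"z":0,"rx":0,"ry":0,"rz":0,"grip":0}]' 20
```

```text
time: 1.08
eef_pos: [0.3817, -0.3092, 0.2313]
tcp_rot: [0.98, 0.199, 0.0, 0.0]
contact_force: [-0.2, 0.1, 0.2]
opening: -0.003
finger_force: 0.0
```

```bash
python3 -m creep '[{"x":29,"y":-19.5,"z":0,"rx":0,"ry":0,"rz":0,"grip":0},{"x":29,"y":-19.5,"z":0,"rx":0,"ry":0,"rz":0,"grip":0},{"x":29,"y":-19.5,"z":0,"rx":0,"ry":0,"rz":0,"grip":0},{"x":29,"y":-19.5,"z":0,"rx":0,"ry":0,"rz":0,"grip":0},{"x":29,"y":-19.5,"z":0,"rx":0,"ry":0,"rz":0,"grip":0},{"x":29,"y":-19.5,"z":0,"rx":0,"ry":0,"rz":0,"grip":0},{"x":29,"y":-19.5,"z":0,"rx":0,"ry":0,"rz":0,"grip":0},{"x":29,"y":-19.5,"z":0,"rx":0,"ry":0,"rz":0,"grip":0},{"x":28,"y":-19,"z":0,"rx":0,"ry":0,"rz":0,"grip":0},{"x":0,"y":0,"z":0,"rx":0,"ry":0,"rz":0,"grip":0}]' 20
python3 - <<'E'
from plant import optics
import cv2,numpy as np
d=optics.read_camera('wrist');cv2.imwrite('pics/w2.png',d['color']);np.savez('w2.npz',K=d['K'],R=d['R'],t=d['t'])
E
```

```text
time: 1.92
eef_pos: [0.5546, -0.0438, 0.2314]
tcp_rot: [0.979, 0.201, 0.001, -0.001]
contact_force: [-1.6, -0.5, 0.7]
opening: -0.001
finger_force: 0.0
```

View pics/w2.png

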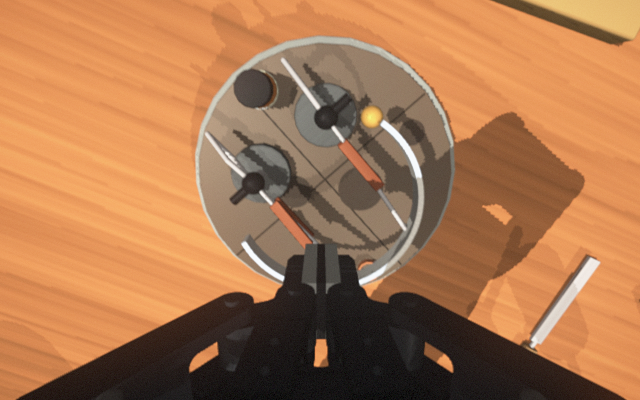

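The wrist view shows the bare end at (245,240), band points at (262,265) and (281,278), and the ball end at (383,123). The band continues through (401,139), (413,158) and (419,185), with the ball at (372,117).

Run:
```python
from h import *
from scipy.optimize import least_squares
z=np.load('w2.npz');d=(z['K'],z['R'],z['t'])
W=np.array([ray(d,u,v,.125) for u,v in[(245,240),(262,265),(281,278),(383,123),(401,139),(413,158),(419,185)]])[:,:2]
r=least_squares(lambda p:np.hypot(*(W-p).T)-.07,W.mean(0));c=r.x;print(c,r.fun*1e3,ray(d,372,117,.116))
print(np.degrees(np.arctan2(*(W-c).T[::-1])),W[0],W[3])
c=(c+[.5526,-.0470])/2;print(c)
th=np.radians(22.97);ax=np.array([[np.cos(th),np.sin(th)],[np.sin(th),-np.cos(th)]])
A=np.radians(np.arange(144,144+211,10.5)) 
pts=c+.07*np.c_[np.cos(A),np.sin(A)]
print((ax@(pts[0]-[.5546,-.0438]))*1e3)
```

```text
[ 0.55385837 -0.04920702] [-2.00935858  0.20250654  0.30445601 -0.22849963  0.08393617 -0.03729496
 -1.45575916] [ 0.62321923 -0.05465042  0.116     ]
[138.43830374 158.33407736 173.21245604 -10.60538769 -24.63667034
 -38.00479903 -54.98645924] [ 0.50298493 -0.00410025] [ 0.62243804 -0.06204803]
[ 0.55322919 -0.04810351]
[-39.0256394  -56.55550316]
```

```bash
python3 -m creep '[{"x":-6.2,"y":-7.7,"z":10,"rx":0,"ry":0,"rz":0,"grip":0},{"x":-6.2,"y":-7.7,"z":10,"rx":0,"ry":0,"rz":0,"grip":0},{"x":-6.2,"y":-7.7,"z":10,"rx":0,"ry":0,"rz":0,"grip":0},{"x":-6.2,"y":-7.7,"z":10,"rx":0,"ry":0,"rz":0,"grip":0},{"x":-6.2,"y":-7.7,"z":10,"rx":0,"ry":0,"rz":0,"grip":0},{"x":-6.2,"y":-7.7,"z":10,"rx":0,"ry":0,"rz":0,"grip":0},{"x":-6,"y":-7.7,"z":10,"rx":0,"ry":0,"rz":0,"grip":0},{"x":0,"y":0,"z":8,"rx":0,"ry":0,"rz":0,"grip":0},{"x":0,"y":0,"z":0,"rx":0,"ry":0,"rz":0,"grip":0},{"x":0,"y":0,"z":0,"rx":0,"ry":0,"rz":0,"grip":0}]' 20
python3 - <<'E'
from plant import optics,ctrl
import cv2,numpy as np
for i in range(6):
    d=optics.read_camera('scene');s=ctrl.get_state();print(s['eef_pos'].round(5),s['contact_force'].round(2),s['wrist_torque'].round(3),s['tcp_rot'].round(4))
w=optics.read_camera('wrist')['color']
a=cv2.resize(d['color'][130:230,250:340],None,fx=4,fy=4,interpolation=2);b=cv2.resize(w,(640,400))
o=np.zeros((400,780,3),np.uint8);o[:, :360]=a;o[:, 360:]=w[:,110:530];cv2.imwrite('pics/c3.png',o)
E
```

```text
time: 2.8
eef_pos: [0.4919, -0.0161, 0.1532]
tcp_rot: [0.98, 0.199, -0.0, 0.0]
contact_force: [0.7, -0.1, 0.2]
opening: 0.0
finger_force: 0.0
[ 0.49246 -0.01612  0.15387] [-0.19  0.32  0.9 ] [ 0.014 -0.017 -0.071] [9.801e-01 1.987e-01 4.000e-04 3.000e-04]
[ 0.49273 -0.0161   0.15418] [ 0.36 -0.57  0.68] [-0.023 -0.069  0.002] [9.800e-01 1.988e-01 7.000e-04 4.000e-04]
[ 0.4928  -0.01604  0.15428] [-0.36 -0.08  0.65] [ 0.005 -0.006 -0.011] [9.800e-01 1.988e-01 8.000e-04 4.000e-04]
[ 0.49273 -0.01591  0.15423] [-0.65 -0.16  0.12] [ 0.009 -0.004  0.015] [9.800e-01 1.989e-01 8.000e-04 4.000e-04]
[ 0.49258 -0.0158   0.1541 ] [-0.03 -0.33  0.76] [-0.04   0.02  -0.038] [9.800e-01 1.989e-01 6.000e-04 3.000e-04]
[ 0.49243 -0.01568  0.15396] [ 0.57 -0.46  0.39] [ 0.017 -0.024  0.016] [9.80e-01 1.99e-01 5.00e-04 3.00e-04]
```

View pics/c3.png

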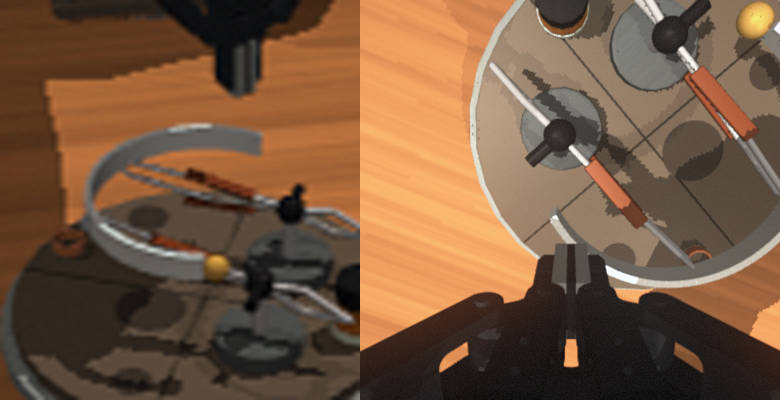

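The scene crop (left) shows the shut fingertips just above the bare end, and nothing is touching. In the wrist crop (right) the bare end is just ahead of the tips at (555,215). I'll descend to about 127.5 mm.

```bash
cat > st.py <<'E'
from plant import optics,ctrl
import numpy as np,sys
F=[];P=[]
for i in range(int(sys.argv[1])):
    optics.read_camera('scene');s=ctrl.get_state();F.append(s['contact_force']);P.append(s['eef_pos'])
F=np.array(F);print(s['time'],'p',np.mean(P,0).round(4),'F',F.mean(0).round(2),'+-',(F.std(0)/len(F)**.5).round(2))
p=np.mean(P,0)[:2]-[.5532,-.0481];print('r',np.hypot(*p),'ang',np.degrees(np.arctan2(p[1],p[0]))%360)
E
python3 -m creep '[{"x":1.1,"y":-1.3,"z":4,"rx":0,"ry":0,"rz":0,"grip":0},{"x":1.1,"y":-1.3,"z":4,"rx":0,"ry":0,"rz":0,"grip":0},{"x":1,"y":-1.3,"z":4,"rx":0,"ry":0,"rz":0,"grip":0},{"x":0,"y":0,"z":4,"rx":0,"ry":0,"rz":0,"grip":0},{"x":0,"y":0,"z":4,"rx":0,"ry":0,"rz":0,"grip":0},{"x":0,"y":0,"z":3,"rx":0,"ry":0,"rz":0,"grip":0},{"x":0,"y":0,"z":2,"rx":0,"ry":0,"rz":0,"grip":0},{"x":0,"y":0,"z":1,"rx":0,"ry":0,"rz":0,"grip":0},{"x":0,"y":0,"z":0,"rx":0,"ry":0,"rz":0,"grip":0},{"x":0,"y":0,"z":0,"rx":0,"ry":0,"rz":0,"grip":0}]' 20
python3 st.py 12
```

```text
time: 3.98
eef_pos: [0.4933, -0.0106, 0.1274]
tcp_rot: [0.98, 0.199, 0.0, 0.0]
contact_force: [-0.3, 0.7, -0.2]
opening: 0.001
finger_force: 0.0
4.5833 p [ 0.4933 -0.0106  0.1275] F [-0.07  0.15 -0.19] +- [0.09 0.14 0.15]
r 0.07062653862650034 ang 147.94142262580863
```

```bash
python3 -m creep '[{"x":0,"y":0,"z":0.5,"rx":0,"ry":0,"rz":0,"grip":0},{"x":0,"y":0,"z":0.5,"rx":0,"ry":0,"rz":0,"grip":0},{"x":0,"y":0,"z":0.5,"rx":0,"ry":0,"rz":0,"grip":0},{"x":0,"y":0,"z":0.5,"rx":0,"ry":0,"rz":0,"grip":0},{"x":0,"y":0,"z":0.5,"rx":0,"ry":0,"rz":0,"grip":0},{"x":0,"y":0,"z":0.5,"rx":0,"ry":0,"rz":0,"grip":0},{"x":0,"y":0,"z":0.5,"rx":0,"ry":0,"rz":0,"grip":0},{"x":0,"y":0,"z":0.5,"rx":0,"ry":0,"rz":0,"grip":0},{"x":0,"y":0,"z":0,"rx":0,"ry":0,"rz":0,"grip":0},{"x":0,"y":0,"z":0,"rx":0,"ry":0,"rz":0,"grip":0}]' 20
python3 st.py 12
```

```text
time: 5.42
eef_pos: [0.4932, -0.0106, 0.1234]
tcp_rot: [0.98, 0.199, -0.0, -0.0]
contact_force: [-0.7, 0.6, 1.0]
opening: -0.001
finger_force: 0.4
6.0167 p [ 0.4932 -0.0106  0.1233] F [-0.65 -0.12  1.  ] +- [0.12 0.11 0.12]
r 0.07073605890469387 ang 147.9645544224134
```

Touched: about 1.2 N, so the collar has sunk about 2.4 mm. Next I'll work out the arc steps.

Run:
```python
import numpy as np
A=np.radians(148+4*np.arange(51));c=np.array([.5532,-.0481])
p=c+.07*np.c_[np.cos(A),np.sin(A)];p[0]=[.4932,-.0106]
th=np.radians(22.97);ax=np.array([[np.cos(th),np.sin(th)],[np.sin(th),-np.cos(th)]])
d=np.diff(p,axis=0)@ax.T*1e3
for k in range(5):print(k,[tuple(x) for x in d[10*k:10*k+10].round(1).tolist()])
```

```text
0 [(-3.5, 3.6), (-3.7, 3.2), (-3.5, 3.5), (-3.2, 3.7), (-2.9, 3.9), (-2.7, 4.1), (-2.4, 4.3), (-2.1, 4.4), (-1.7, 4.6), (-1.4, 4.7)]
1 [(-1.1, 4.8), (-0.8, 4.8), (-0.4, 4.9), (-0.1, 4.9), (0.3, 4.9), (0.6, 4.8), (0.9, 4.8), (1.3, 4.7), (1.6, 4.6), (1.9, 4.5)]
2 [(2.2, 4.4), (2.5, 4.2), (2.8, 4.0), (3.1, 3.8), (3.3, 3.6), (3.6, 3.3), (3.8, 3.1), (4.0, 2.8), (4.2, 2.5), (4.4, 2.2)]
3 [(4.5, 1.9), (4.6, 1.6), (4.7, 1.3), (4.8, 0.9), (4.8, 0.6), (4.9, 0.3), (4.9, -0.1), (4.9, -0.4), (4.8, -0.8), (4.8, -1.1)]
4 [(4.7, -1.4), (4.6, -1.8), (4.4, -2.1), (4.3, -2.4), (4.1, -2.7), (3.9, -2.9), (3.7, -3.2), (3.5, -3.5), (3.2, -3.7), (2.9, -3.9)]
```

```bash
python3 -m creep '[{"x":-3.5,"y":3.6,"z":0,"rx":0,"ry":0,"rz":0,"grip":0},{"x":-3.7,"y":3.2,"z":0,"rx":0,"ry":0,"rz":0,"grip":0},{"x":-3.5,"y":3.5,"z":0,"rx":0,"ry":0,"rz":0,"grip":0},{"x":-3.2,"y":3.7,"z":0,"rx":0,"ry":0,"rz":0,"grip":0},{"x":-2.9,"y":3.9,"z":0,"rx":0,"ry":0,"rz":0,"grip":0},{"x":-2.7,"y":4.1,"z":0,"rx":0,"ry":0,"rz":0,"grip":0},{"x":-2.4,"y":4.3,"z":0,"rx":0,"ry":0,"rz":0,"grip":0},{"x":-2.1,"y":4.4,"z":0,"rx":0,"ry":0,"rz":0,"grip":0},{"x":-1.7,"y":4.6,"z":0,"rx":0,"ry":0,"rz":0,"grip":0},{"x":-1.4,"y":4.7,"z":0,"rx":0,"ry":0,"rz":0,"grip":0}]' 20
python3 st.py 10
```

```text
time: 6.85
eef_pos: [0.4838, -0.0585, 0.1233]
tcp_rot: [0.98, 0.199, -0.0, -0.0]
contact_force: [0.1, 0.1, -0.2]
opening: 0.004
finger_force: 0.4
7.35 p [ 0.484  -0.0583  0.1234] F [ 0.09 -0.7   0.43] +- [0.11 0.12 0.17]
r 0.06992150612559808 ang 188.41729984237693
```

```bash
python3 -m creep '[{"x":-1.1,"y":4.8,"z":0.3,"rx":0,"ry":0,"rz":0,"grip":0},{"x":-0.8,"y":4.8,"z":0.3,"rx":0,"ry":0,"rz":0,"grip":0},{"x":-0.4,"y":4.9,"z":0,"rx":0,"ry":0,"rz":0,"grip":0},{"x":-0.1,"y":4.9,"z":0,"rx":0,"ry":0,"rz":0,"grip":0},{"x":0.3,"y":4.9,"z":0,"rx":0,"ry":0,"rz":0,"grip":0},{"x":0.6,"y":4.8,"z":0,"rx":0,"ry":0,"rz":0,"grip":0},{"x":0.9,"y":4.8,"z":0,"rx":0,"ry":0,"rz":0,"grip":0},{"x":1.3,"y":4.7,"z":0,"rx":0,"ry":0,"rz":0,"grip":0},{"x":1.6,"y":4.6,"z":0,"rx":0,"ry":0,"rz":0,"grip":0},{"x":1.9,"y":4.5,"z":0,"rx":0,"ry":0,"rz":0,"grip":0}]' 20
python3 st.py 12
```

```text
time: 8.18
eef_pos: [0.5067, -0.1007, 0.1227]
tcp_rot: [0.98, 0.199, -0.0, -0.0]
contact_force: [-1.6, 0.6, 0.7]
opening: 0.001
finger_force: 0.6
8.7833 p [ 0.5067 -0.1005  0.1229] F [ 0.24 -0.7   1.25] +- [0.09 0.15 0.14]
r 0.07005572701770843 ang 228.4610488073082
```

```bash
python3 -m creep '[{"x":2.2,"y":4.4,"z":0,"rx":0,"ry":0,"rz":0,"grip":0},{"x":2.5,"y":4.2,"z":0,"rx":0,"ry":0,"rz":0,"grip":0},{"x":2.8,"y":4.0,"z":0,"rx":0,"ry":0,"rz":0,"grip":0},{"x":3.1,"y":3.8,"z":0,"rx":0,"ry":0,"rz":0,"grip":0},{"x":3.3,"y":3.6,"z":0,"rx":0,"ry":0,"rz":0,"grip":0},{"x":3.6,"y":3.3,"z":0,"rx":0,"ry":0,"rz":0,"grip":0},{"x":3.8,"y":3.1,"z":0,"rx":0,"ry":0,"rz":0,"grip":0},{"x":4.0,"y":2.8,"z":0,"rx":0,"ry":0,"rz":0,"grip":0},{"x":4.2,"y":2.5,"z":0,"rx":0,"ry":0,"rz":0,"grip":0},{"x":4.4,"y":2.2,"z":0,"rx":0,"ry":0,"rz":0,"grip":0}]' 20
python3 st.py 10
```

```text
time: 9.62
eef_pos: [0.5513, -0.1184, 0.1227]
tcp_rot: [0.98, 0.199, -0.0, 0.0]
contact_force: [-0.8, 0.6, 1.2]
opening: 0.002
finger_force: 0.6
10.1167 p [ 0.5513 -0.1183  0.1229] F [ 0.75 -0.13  1.45] +- [0.17 0.13 0.08]
r 0.07025788084824663 ang 268.48231492985
```

```bash
python3 -m creep '[{"x":4.5,"y":1.9,"z":0,"rx":0,"ry":0,"rz":0,"grip":0},{"x":4.6,"y":1.6,"z":0,"rx":0,"ry":0,"rz":0,"grip":0},{"x":4.7,"y":1.3,"z":0,"rx":0,"ry":0,"rz":0,"grip":0},{"x":4.8,"y":0.9,"z":0,"rx":0,"ry":0,"rz":0,"grip":0},{"x":4.8,"y":0.6,"z":0,"rx":0,"ry":0,"rz":0,"grip":0},{"x":4.9,"y":0.3,"z":0,"rx":0,"ry":0,"rz":0,"grip":0},{"x":4.9,"y":-0.1,"z":0,"rx":0,"ry":0,"rz":0,"grip":0},{"x":4.9,"y":-0.4,"z":0,"rx":0,"ry":0,"rz":0,"grip":0},{"x":4.8,"y":-0.8,"z":0,"rx":0,"ry":0,"rz":0,"grip":0},{"x":4.8,"y":-1.1,"z":0,"rx":0,"ry":0,"rz":0,"grip":0}]' 20
python3 st.py 10
```

```text
time: 10.95
eef_pos: [0.5969, -0.1033, 0.1228]
tcp_rot: [0.98, 0.199, 0.0, 0.0]
contact_force: [-1.0, -0.9, 1.3]
opening: -0.003
finger_force: 0.6
11.45 p [ 0.5968 -0.1032  0.1228] F [0.52 0.36 1.19] +- [0.07 0.16 0.18]
r 0.07026589767170319 ang 308.30381924126993
```

```bash
python3 -m creep '[{"x":4.7,"y":-1.4,"z":0,"rx":0,"ry":0,"rz":0,"grip":0},{"x":4.6,"y":-1.8,"z":0,"rx":0,"ry":0,"rz":0,"grip":0},{"x":4.4,"y":-2.1,"z":0,"rx":0,"ry":0,"rz":0,"grip":0},{"x":4.3,"y":-2.4,"z":0,"rx":0,"ry":0,"rz":0,"grip":0},{"x":4.1,"y":-2.7,"z":0,"rx":0,"ry":0,"rz":0,"grip":0},{"x":3.9,"y":-2.9,"z":0,"rx":0,"ry":0,"rz":0,"grip":0},{"x":3.7,"y":-3.2,"z":0,"rx":0,"ry":0,"rz":0,"grip":0},{"x":3.5,"y":-3.5,"z":0,"rx":0,"ry":0,"rz":0,"grip":0},{"x":3.2,"y":-3.7,"z":0,"rx":0,"ry":0,"rz":0,"grip":0},{"x":0,"y":0,"z":0,"rx":0,"ry":0,"rz":0,"grip":0}]' 20
python3 st.py 10
```

```text
time: 12.28
eef_pos: [0.621, -0.0663, 0.1228]
tcp_rot: [0.98, 0.199, 0.0, -0.0]
contact_force: [0.8, 0.7, 1.4]
opening: -0.003
finger_force: 0.6
12.7833 p [ 0.6207 -0.0672  0.1227] F [0.1  1.02 1.43] +- [0.22 0.21 0.12]
r 0.07012271587377648 ang 344.16752374604425
```

The fingers are at the ball end, still in light contact. I'll come away upwards.

```bash
python3 -m creep '[{"x":0,"y":0,"z":-1,"rx":0,"ry":0,"rz":0,"grip":0},{"x":0,"y":0,"z":-2,"rx":0,"ry":0,"rz":0,"grip":0},{"x":0,"y":0,"z":-4,"rx":0,"ry":0,"rz":0,"grip":0},{"x":0,"y":0,"z":-8,"rx":0,"ry":0,"rz":0,"grip":0},{"x":0,"y":0,"z":-15,"rx":0,"ry":0,"rz":0,"grip":0},{"x":0,"y":0,"z":-20,"rx":0,"ry":0,"rz":0,"grip":0},{"x":0,"y":0,"z":-20,"rx":0,"ry":0,"rz":0,"grip":0},{"x":0,"y":0,"z":-15,"rx":0,"ry":0,"rz":0,"grip":0},{"x":0,"y":0,"z":-5,"rx":0,"ry":0,"rz":0,"grip":0},{"x":0,"y":0,"z":0,"rx":0,"ry":0,"rz":0,"grip":0}]' 20
python3 - <<'E'
from plant import optics
import cv2
cv2.imwrite('pics/s4.png',cv2.resize(optics.read_camera('scene')['color'][120:250,230:380],None,fx=4,fy=4,interpolation=2))
E
```

```text
time: 13.62
eef_pos: [0.6217, -0.0678, 0.2154]
tcp_rot: [0.98, 0.199, 0.002, 0.001]
contact_force: [-0.4, -0.4, -0.9]
opening: -0.002
finger_force: 0.0
```

View pics/s4.png

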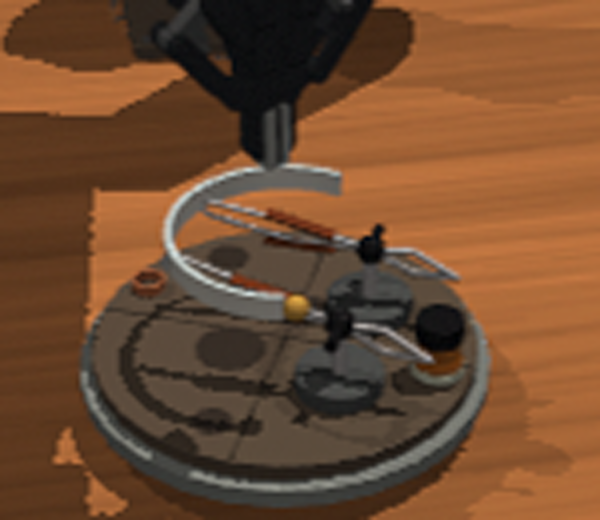

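The fingers are clear above the collar. The ring (150,282), jar (438,345) and ball (297,307) look undisturbed.

```bash
python3 -c "
from plant import sign_off
print(sign_off())"
```

```text
the job is handed in; nothing more can be done
None
```

I stroked the collar's upper edge from the bare end round to the ball end at about 0.4–1.5 N (an estimated 2–3 mm of sinking) and lifted away; the ring and jar looked undisturbed in the last picture (pliers and file not re-checked), and the job is handed in, with no verdict returned.

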